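# Stand the tipped tins up in the cupboard lane

## Robot

A 6-joint arm with a two-finger parallel gripper is mounted at the origin on the work surface. World frame = base frame: x ahead of the robot, y to its left, z up, the work surface at z = 0. Lengths are in mm, angles in rad, forces in N, time in s.
With the tool pointing down it reaches from about 325 to 900 mm from the base axis. Payload 6.1 kg.
Tool frame: the origin (TCP) lies at the very end of the fingers, on their centre line; the grasp point (between the pads) lies arm.tcp_to_grasp behind it (arm.tcp_to_grasp is the distance from the TCP to the grasp point, in mm); z points along the fingers, y is the line along which they close (so a half turn about z gives the same grasp; the last joint's range is limited). The gripper opens to 85 mm and grips with 20 to 120 N. Pads are 22 mm wide; open, the fingers measure 114 mm over their backs; the gripper's body (76 mm by 85 mm) begins 54 mm behind the grasp point. The pads swing forward as they close: fully open they stand 13 mm farther back than shut.
Start: joints at [1.033, 0.22, 1.526, -0, 1.395, -0.126], TCP at [250.16, 572.744, 231.3] pointing down, gripper open.
Joint ranges: [-2.98, 2.98], [-0.91, 2.08], [0.09, 2.57], [-1.24, 4.39], [0.2, 2.65], [-2.68, 2.68]. Speed limits (rad/s): [2.57, 2.57, 3.01, 3.14, 3.14, 3.14].

## Interface

Orientations are given as a unit quaternion [w, x, y, z].
In Python, from cell import get_obs, cams, arm gives the robot as it stands. The module is installed in compiled form; this text tells all that it offers.
- The arm moves only by the shell command python3 -m inch 'ROWS'. ROWS is JSON, one flat list of numbers, 7 for each row, row after row: the turn, a rotation vector about the tool's x, y, z in rad, then the shift along the tool's x, y, z in cm, then the opening, from -1 (shut) to 1 (fully open). A call has 1 to 12 rows; each row is the pose to reach, as a shift and turn from the pose commanded when the call began, along the tool's axes at that moment; what a row does not reach only later rows make up. A row lasts 1/10 s, in which the tool goes at most 50 mm and 8.59 degrees, less where a joint would pass 70% of its speed; a pose out of reach is approached as far as the arm can. A call with a gripper value outside its range is refused whole. The fingers move at their own pace and stop on an object; the grip force is fixed at half the most. Time passes only in rows, so rows that repeat a pose let the fingers close. It gives the time, the measured TCP pose, the force, the opening and the grip force at its end, in the units of the state.
- get_obs(): the state, without advancing time (a new reading comes with each control period).
- cams.get_image(name): name is "scene" or "side" or "wrist"; returns (picture, depth): 480x640x3 uint8, red, green, blue; 480x640 float32, mm along the optical axis (not along the pixel's ray), 0 where there is no reading.
- cams.camera_info(name): a dict with "intrinsics" (3x3 intrinsics, pixels), "k1" (the pictures are not rectified: a ray, as slopes to the right and down, at radius r is drawn at 1 + k1 r^2 times it, then the intrinsics apply), "origin" and "rotation" of the camera in the world. Camera axes: x right, y up, looking along -z (the intrinsics and any distortion apply to the point x, -y, -z); pixel columns grow to the right and rows downward; lengths in mm; the calibration is good to about 2 mm. A picture is of the moment at which its call begins: read the wrist's pose just before it. camera_info takes no time and is no camera call; for the wrist camera it gives the pose at the moment of the call.
- arm.finish_job(): hands the job in; it is judged then, once.
The state is a dict: "t": time; "joints": joint angles; "qd": joint speeds; "joint_torque": joint torques, N m; "position": TCP position; "ee_rot": TCP orientation; "ft_force": force on the tool from outside, world axes, zero at the start; "wrist_torque": the same for the moment, N m; "width": opening from 0.0 (shut) to 1.0 (fully open); "finger_force": force on a finger pad.
Only numpy, scipy, OpenCV 4.12 (cv2) and the standard library are available. Lean on these libraries where they do the work, as an engineer would, in place of code of your own. Each camera call takes 0.05 s, during which the arm holds its last target. There are 200 camera calls.

## Task

Two metal tins have tipped over in the white plastic lane on the cupboard shelf, one leaning on the tall can and the other on the low tub. Stand each tin upright, cap up, on the lane's floor in its own gap: one between the tall can and the jar, the other between the jar and the tub. Leave the can, jar and tub standing where they are and do not disturb the float arm, drain key or plunger handle.

Things in the scene. Friction and masses are not known exactly. Their poses are not given: they have to be found in the camera images.
- lane: White plastic open lane (shallow trough) fixed to the shelf: 86 mm wide (its x) x 580 mm long (its y), floor 4 mm thick, 4 mm side and end walls rising 22 mm above the shelf, 78 mm clear between the side walls. Origin: centre of its underside. Along its y, from the - end: tall can, tin_a, jar, tin_b, tub.
- tin_a: Flat-faced metal tin with paper label and round black screw cap: body 46 mm (its x, across the lane) x 40 mm (its y, along it) x 135 mm (z); 28 mm wide cap makes it 153 mm tall; 0.2 to 0.33 kg. Origin: centre of its underside; z runs to the cap. Starts tipped 35 to 40 degrees towards the lane's -y, on its lower edge, leaning on the tall can's rim.
- tin_b: Flat-faced metal tin with paper label and round black screw cap: body 46 mm (its x, across the lane) x 40 mm (its y, along it) x 135 mm (z); 28 mm wide cap makes it 153 mm tall; 0.2 to 0.33 kg. Origin: centre of its underside; z runs to the cap. Starts tipped 50 to 55 degrees towards the lane's +y, on its lower edge, leaning on the tub's rim.
- tall_can: Standing round can, 60 mm diameter, 90 mm tall, near the lane's -y end. Origin: centre of its underside; z up.
- jar: Standing round jar, 50 mm diameter, 80 mm tall, near the lane's middle. Origin: centre of its underside; z up.
- tub: Standing low round grey tub, 70 mm diameter, 60 mm tall, near the lane's +y end. Origin: centre of its underside; z up.
- float_arm: Green plastic float arm lying on the shelf beyond the lane, about 270 mm long (along its y), with a 50 x 75 x 45 mm float at one end. Origin: near its middle, on the shelf.
- drain_key: Steel T-handled drain key lying on the shelf beyond the lane, about 215 mm long (along its y), 18 mm thick at most. Origin: near its middle, on the shelf.
- plunger: Black plunger handle with T grip and rubber tip lying on the shelf between the robot and the lane, 280 mm long (along its y), up to 28 mm high. Origin: near its middle, on the shelf.
There are look-alikes about, which are no part of the job. Leave any blue look-alike of the tin_b alone.

How it is judged (in metres and radians):
At the end, for the whole second after the job is handed in: Both tins at rest, upright within 0.1 rad, on the lane's floor within 20 mm of its centre line: tin_a 5 to 190 mm from lane middle towards -y, tin_b 5 to 200 mm towards +y. Can, jar and tub upright within 25 mm of their starts (angle between each of tin_a, tin_b, tall_can, jar, tub's own z axis and vertical below 0.1 rad and z of tin_a in the frame of lane between 0 and 0.008 m and x of tin_a in the frame of lane between -0.02 and 0.02 m and y of tin_a in the frame of lane between -0.19 and -0.005 m and linear speed of each of tin_a, tin_b below 0.02 m/s and angular speed of each of tin_a, tin_b below 0.15 rad/s and z of tin_b in the frame of lane between 0 and 0.008 m and x of tin_b in the frame of lane between -0.02 and 0.02 m and y of tin_b in the frame of lane between 0.005 and 0.2 m and distance of each of tall_can, jar, tub from where it was at the start of the episode below 0.025 m); the robot touches nothing.
It fails at once if the tall can is tipped or shoved more than 25 mm (angle between tall_can's own z axis and vertical above 0.35 rad or distance of tall_can from where it was at the start of the episode above 0.025 m).
It fails at once if the jar is tipped or shoved more than 25 mm (angle between jar's own z axis and vertical above 0.35 rad or distance of jar from where it was at the start of the episode above 0.025 m).
It fails at once if the tub is tipped or shoved more than 25 mm (angle between tub's own z axis and vertical above 0.35 rad or distance of tub from where it was at the start of the episode above 0.025 m).
It fails at once if the float arm, drain key or plunger handle is moved more than 25 mm (distance of any of float_arm, drain_key, plunger from where it was at the start of the episode above 0.025 m).
It also fails if it takes over 48 s, if anything falls off the work surface, if the arm or the gripper's body presses on something with over 40 N, if the wrist force passes 120 N, or if a joint passes its speed limit or range.

## Working session

There is one attempt and no reset: what is moved stays moved. The work goes in short steps, Python scripts to look and compute and a shell command to move; the robot and the scene stay as the last step left them, time stands still between calls to the robot, and variables do not carry over. Pictures are saved under pics/ and viewed, at most 10 in all, crops included, and the job is handed in when it is done.

```bash
mkdir -p pics; python3 - <<'E'
from cell import get_obs,cams,arm
import cv2,numpy as np
o=get_obs(); print(o, arm.tcp_to_grasp)
for n in("scene","side"):
    im,d=cams.get_image(n); cv2.imwrite(f"pics/{n}0.png",im[:,:,::-1]); np.save(f"pics/{n}0.npy",d)
    print(n,cams.camera_info(n))
E
```

```text
{'t': 0.0, 'joints': array([ 1.03288265e+00,  2.21208584e-01,  1.52764981e+00, -1.00362811e-05,
        1.39471143e+00, -1.26113602e-01]), 'qd': array([-0.00140935,  0.00043334, -0.00270746, -0.00148038, -0.00049774,
        0.00107874]), 'joint_torque': array([ 1.38764623e-03, -4.96880114e+01, -3.89407933e+01, -2.09600103e-05,
        1.06304343e-02, -6.02283023e-06]), 'position': array([249.8533676 , 572.20310971, 230.18964194]), 'ee_rot': array([-3.17557197e-04,  2.04447305e-01,  9.78877072e-01, -9.36207650e-04]), 'ft_force': array([-0.03676933,  0.85903125, -0.65271854]), 'wrist_torque': array([-0.04387561,  0.02360913,  0.00094976]), 'finger_force': 0.0, 'width': 0.9995714296070566} 18.700000000000003
scene {'intrinsics': array([[477.27096876,   0.        , 315.79120227],
       [  0.        , 477.27096876, 237.62995483],
       [  0.        ,   0.        ,   1.        ]]), 'k1': -0.03361054017683358, 'origin': array([994.29487016, 280.1452091 , 882.58134011]), 'rotation': array([0.49168534, 0.13811662, 0.24322058, 0.82462905])}
side {'intrinsics': array([[440.87409477,   0.        , 311.53794498],
       [  0.        , 440.87409477, 241.62032328],
       [  0.        ,   0.        ,   1.        ]]), 'k1': -0.08716939641230682, 'origin': array([ 433.95783552, -511.90471907,  688.13038908]), 'rotation': array([ 0.93558036,  0.34291051, -0.03090462, -0.07840076])}
```

View pics/scene0.png

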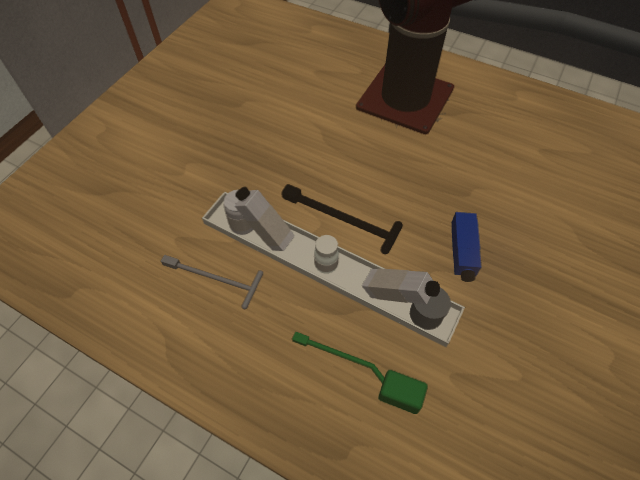

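View pics/side0.png

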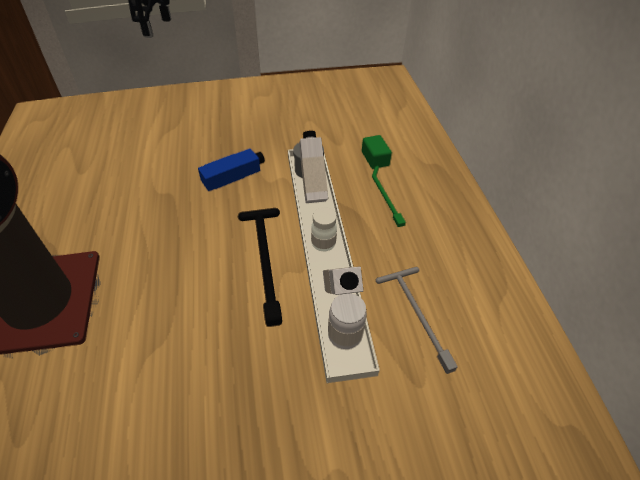

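The scene picture shows the lane from about (213,206) to (455,325). The tin_a cap is at (243,194), the jar at (327,250), the tin_b cap at (432,288), the tub at (430,306), and the blue look-alike at (466,245). The side picture shows the same layout, with tin_a's cap at (349,281) and tin_b's at (309,135).

```bash
cat > h.py <<'E'
import numpy as np,cv2
from scipy.spatial.transform import Rotation as R
from cell import get_obs,cams,arm
def rot(q): return R.from_quat(np.r_[q[1:],q[0]])
def slopes(c,px):
    px=np.asarray(px,float).reshape(-1,1,2)
    return cv2.undistortPoints(px,c["intrinsics"],np.array([c["k1"],0,0,0,0.])).reshape(-1,2)
def cast(c,px,z):
    s=slopes(c,px); d=rot(c["rotation"]).apply(np.c_[s[:,0],-s[:,1],-np.ones(len(s))])
    return c["origin"]+d*((z-c["origin"][2])/d[:,2])[:,None]
def cloud(c,dep):
    v,u=np.nonzero(dep>0); s=slopes(c,np.c_[u,v]); z=dep[v,u]
    return c["origin"]+rot(c["rotation"]).apply(np.c_[s[:,0]*z,-s[:,1]*z,-z]),np.c_[u,v]
E
python3 - <<'E'
from h import *
for n in("scene","side"):
    c=cams.camera_info(n); im=cv2.imread(f"pics/{n}0.png"); P,uv=cloud(c,np.load(f"pics/{n}0.npy"))
    hsv=cv2.cvtColor(im,cv2.COLOR_BGR2HSV)[uv[:,1],uv[:,0]]
    m=(hsv[:,1]<60)&(hsv[:,2]>120)&(P[:,2]>-10)&(P[:,2]<30)&(P[:,0]>200)&(P[:,0]<900)&(abs(P[:,1])<500)
    print(n,'table z',np.median(P[(hsv[:,1]>90)&(abs(P[:,0]-500)<300)&(abs(P[:,1])<300)&(abs(P[:,2])<40),2]))
    r=cv2.minAreaRect(P[m][:,:2].astype(np.float32)); print('lane',r,m.sum(),cv2.boxPoints(r).round(0).tolist())
    if n=="scene": print('corners',cast(c,[(223,194),(204,219),(463,308),(447,343)],22).round(0).tolist())
    else: print('corners',cast(c,[(290,150),(322,150),(327,378),(378,373)],22).round(0).tolist())
    bl=(hsv[:,2]<45)
    for nm,u,v in [('capA',*((243,194) if n=="scene" else (349,281))),('capB',*((432,288) if n=="scene" else (309,135)))]:
        k=bl&(abs(uv[:,0]-u)<14)&(abs(uv[:,1]-v)<14)&(P[:,2]>50); print(nm,k.sum(),np.median(P[k],0).round(0), P[k].min(0).round(0),P[k].max(0).round(0))
E
```

```text
scene table z -1.1070812415641171
lane ((556.0699462890625, 51.5416259765625), (579.483642578125, 87.0481948852539), 88.62611389160156) 4159 [[506.0, -237.0], [593.0, -239.0], [607.0, 340.0], [520.0, 342.0]]
corners [[514.0, -233.0, 22.0], [591.0, -231.0, 22.0], [525.0, 341.0, 22.0], [607.0, 338.0, 22.0]]
capA 112 [ 560. -130.  139.] [ 547. -144.  131.] [ 571. -121.  147.]
capB 181 [565. 273. 115.] [550. 260. 102.] [576. 286. 124.]
side table z -0.44626251747820334
lane ((619.9655151367188, 43.178314208984375), (590.46142578125, 211.6041259765625), 88.6609878540039) 5297 [[507.0, -249.0], [719.0, -254.0], [733.0, 336.0], [521.0, 341.0]]
corners [[529.0, 339.0, 22.0], [605.0, 326.0, 22.0], [508.0, -238.0, 22.0], [590.0, -244.0, 22.0]]
capA 252 [ 557. -139.  138.] [ 545. -149.  128.] [ 571. -126.  147.]
capB 71 [563. 266. 117.] [550. 258. 109.] [577. 275. 124.]
```

```bash
cat >> h.py <<'E'
LO=np.array([556,51.5,0]); LR=R.from_euler('z',-1.38,degrees=True)
def tolane(P): return LR.inv().apply(P-LO)
def toworld(P): return LR.apply(np.atleast_2d(P))+LO
E
python3 - <<'E'
from h import *
L=[]
for n in("scene","side"):
    P,uv=cloud(cams.camera_info(n),np.load(f"pics/{n}0.npy")); q=tolane(P)
    L.append(q[(abs(q[:,0])<40)&(abs(q[:,1])<288)&(q[:,2]>8)])
for q,n in zip(L,("scene","side")):
    print(n)
    for lo,hi,zt in((-288,-150,90),(-60,60,80),(170,288,60)):
        k=(q[:,1]>lo)&(q[:,1]<hi)&(abs(q[:,2]-zt)<4); 
        if k.sum()>20: print(' top',zt,k.sum(),np.median(q[k],0).round(),q[k].min(0).round(),q[k].max(0).round())
    # tin faces: local normals via plane ransac on x-z invariant => fit in y,z
    for nm,lo,hi in(('a',-200,-40),('b',35,285)):
        k=(q[:,1]>lo)&(q[:,1]<hi)&(q[:,2]>26)&(abs(q[:,0])<15); s=q[k][:,1:]
        best=0
        for deg in range(-90,90):
            t=np.radians(deg); d=s@[np.cos(t),np.sin(t)]
            h,e=np.histogram(d,np.arange(d.min()-2,d.max()+3,2)); 
            if h.max()>best: best=h.max();bb=(deg,e[h.argmax()]+1)
        t=np.radians(bb[0]);i=abs(s@[np.cos(t),np.sin(t)]-bb[1])<4;f=s[i]
        u=np.linalg.svd(f-f.mean(0),full_matrices=False)[2][0]; 
        fx=q[(abs(q[:,1:]@[np.cos(t),np.sin(t)]-bb[1])<4)&(q[:,2]>26)&(q[:,1]>lo)&(q[:,1]<hi)]
        along=(f-f.mean(0))@u
        print(nm,bb,len(s),i.sum(),'mean',f.mean(0).round(),'dir',u,'tilt',np.degrees(np.arctan2(u[0],u[1])),'ext',(f.mean(0)+u*along.min()).round(),(f.mean(0)+u*along.max()).round(),'xr',np.percentile(fx[:,0],[2,98]).round())
E
```

```text
scene
 top 90 204 [  13. -218.   92.] [ -19. -238.   86.] [  30. -151.   94.]
 top 80 307 [ 1.  2. 82.] [-24. -20.  76.] [22. 23. 84.]
 top 60 623 [ 11. 240.  62.] [-33. 170.  56.] [ 35. 265.  64.]
a (36, np.float64(-53.9589699189242)) 932 757 mean [-127.   85.] dir [ 0.59363022 -0.80473795] tilt 143.5849549603317 ext [-172.  146.] [-85.  27.] xr [-17.  28.]
b (-52, np.float64(30.097642085086537)) 1349 731 mean [151.  79.] dir [0.78882455 0.61461845] tilt 52.07579879663498 ext [93. 34.] [202. 118.] xr [-22.  24.]
side
 top 90 678 [   4. -212.   93.] [ -23. -237.   86.] [  31. -151.   94.]
 top 80 239 [-0. -4. 83.] [-21. -23.  76.] [22. 24. 84.]
 top 60 66 [-24. 224.  62.] [-33. 181.  57.] [ 36. 260.  64.]
a (-54, np.float64(-205.59407106326142)) 672 284 mean [-179.  124.] dir [-0.80327685 -0.59560583] tilt -126.55583270572119 ext [-163.  136.] [-196.  112.] xr [-15.  29.]
b (-53, np.float64(28.266456012893773)) 963 847 mean [147.  76.] dir [-0.79190063 -0.61064997] tilt -127.63651518086465 ext [214. 128.] [94. 35.] xr [-20.  25.]
```

```bash
cat >> h.py <<'E'
def row(x,y,z,tilt):
    "tilt deg: gripper back leans towards lane +y; x,y,z TCP in lane frame"
    t=np.radians(tilt); zt=-np.array([0,np.sin(t),np.cos(t)]); yt=np.array([1.,0,0])
    T=LR*R.from_matrix(np.c_[np.cross(yt,zt),yt,zt]); o=get_obs(); C=rot(o["ee_rot"])
    rv=(C.inv()*T).as_rotvec(); sh=C.inv().apply(toworld([x,y,z])[0]-o["position"])/10
    print(rv.round(3).tolist(),sh.round(2).tolist(),'deg',np.degrees(np.linalg.norm(rv)).round(1),'cm',np.linalg.norm(sh).round(1))
def now():
    o=get_obs(); C=LR.inv()*rot(o["ee_rot"]); m=C.as_matrix()
    print('t',o['t'],'lane tcp',tolane(o['position']).round(1),'tilt',np.degrees(np.arctan2(-m[1,2],-m[2,2])).round(1),'y_tool',m[:,1].round(3),'w',o['width'],'F',o['ft_force'].round(1),o['finger_force'],'j',o['joints'].round(2))
E
python3 -c "
from h import *
row(1.5,294,240,45)
row(1.5,294,240,52)"
```

```text
[0.462, -0.689, 1.119] [-37.92, -8.2, -0.96] deg 79.8 cm 38.8
[0.533, -0.796, 1.098] [-37.92, -8.2, -0.96] deg 83.5 cm 38.8
```

```bash
python3 -m inch '[0.533,-0.796,1.098,-37.9,-8.2,-1,1, 0.533,-0.796,1.098,-37.9,-8.2,-1,1, 0.533,-0.796,1.098,-37.9,-8.2,-1,1, 0.533,-0.796,1.098,-37.9,-8.2,-1,1, 0.533,-0.796,1.098,-37.9,-8.2,-1,1, 0.533,-0.796,1.098,-37.9,-8.2,-1,1, 0.533,-0.796,1.098,-37.9,-8.2,-1,1, 0.533,-0.796,1.098,-37.9,-8.2,-1,1, 0.533,-0.796,1.098,-37.9,-8.2,-1,1, 0.533,-0.796,1.098,-37.9,-8.2,-1,1, 0.533,-0.796,1.098,-37.9,-8.2,-1,1, 0.533,-0.796,1.098,-37.9,-8.2,-1,1]'; python3 -c "
from h import *
now();row(1.5,262,140,52)"
```

```text
t: 1.3
position: [564.5, 346.0, 239.8]
ee_rot: [0.306, 0.643, 0.629, -0.313]
ft_force: [-1.5, -0.1, -0.2]
width: 1.0
finger_force: 0.0
t 1.3 lane tcp [  1.4 294.6 239.8] tilt 51.9 y_tool [ 1.     0.002 -0.001] w 0.999789665642703 F [-1.5 -0.1 -0.2] 0.0 j [ 0.72  0.82  0.93 -0.69  2.    0.65]
[0.001, -0.002, 0.002] [5.85, 0.01, 8.72] deg 0.2 cm 10.5
```

```bash
python3 -m inch '[0,0,0,2.9,0,4.3,1, 0,0,0,5.8,0,8.7,1, 0,0,0,5.8,0,8.7,1, 0,0,0,5.8,0,8.7,1]'; python3 - <<'E'
from h import *
now()
c=cams.camera_info("wrist"); im,d=cams.get_image("wrist"); cv2.imwrite("pics/w1.png",im[:,:,::-1])
P,uv=cloud(c,d); q=tolane(P); q=q[(abs(q[:,0])<45)&(q[:,1]>60)&(q[:,1]<230)&(q[:,2]>25)]
n=np.array([-.613,.79]);u=np.array([.79,.613]); N=q[:,1:]@n;S=q[:,1:]@u
k=(abs(N+30)<5)&(S>120)&(S<225)
print(k.sum(),np.median(N[k]),np.percentile(q[k,0],[2,50,98]).round(1),S[k].min(),S[k].max(),'fit x-slope',np.polyfit(S[k],N[k],1))
row(1.5,175.5,72.7,52)
E
```

```text
t: 1.7
position: [563.4, 312.8, 142.6]
ee_rot: [0.306, 0.643, 0.628, -0.314]
ft_force: [0.5, 0.6, 1.5]
width: 0.997
finger_force: 0.0
t 1.7 lane tcp [  1.1 261.4 142.6] tilt 52.0 y_tool [ 1.     0.001 -0.   ] w 0.9971362759576452 F [0.5 0.6 1.5] 0.0 j [ 0.69  0.85  1.07 -0.67  1.85  0.74]
  return _methods._mean(a, axis=axis, dtype=dtype,
  ret = ret.dtype.type(ret / rcount)
Traceback (most recent call last):
IndexError: index -1 is out of bounds for axis 0 with size 0
```

View pics/w1.png

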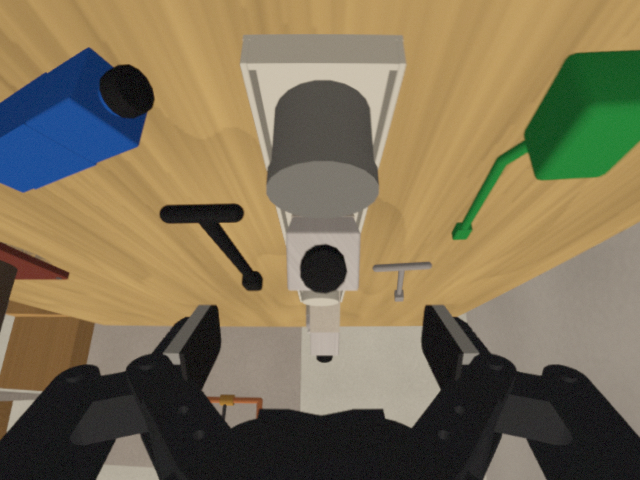

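The wrist view shows tin_b's cap at (323,268), square to the tool and centred between the fingers (about column 320). The tub is above it in the picture.

```bash
python3 - <<'E'
from h import *
now(); o=get_obs(); c=cams.camera_info("wrist"); print('cam in tool',rot(o['ee_rot']).inv().apply(c['origin']-o['position']).round())
P=toworld([0,0,0]); print('cam lane', tolane(c['origin']).round())
row(1.5,175.5,72.7,52)
E
```

```text
t 1.75 lane tcp [  2.2 262.6 144.8] tilt 51.8 y_tool [1.    0.001 0.003] w 0.9997809468822764 F [-0.1 -0.2  0.7] 0.0 j [ 0.69  0.85  1.07 -0.67  1.85  0.74]
cam in tool [  74.   -1. -143.]
cam lane [  1. 421. 175.]
[0.003, -0.003, -0.002] [0.29, -0.1, 11.3] deg 0.3 cm 11.3
```

```bash
python3 -m inch '[0,0,0,0.2,0,3,1, 0,0,0,0.2,0,6,1, 0,0,0,0.2,0,8,1, 0,0,0,0.2,0,9.5,1, 0,0,0,0.2,0,10.5,1, 0,0,0,0.2,0,11.2,1, 0,0,0,0.2,0,11.2,1]'; python3 -c "
from h import *
now()"
```

```text
t: 2.45
position: [562.3, 226.3, 71.8]
ee_rot: [0.306, 0.644, 0.628, -0.312]
ft_force: [-0.0, 0.3, 0.1]
width: 1.0
finger_force: 0.0
t 2.45 lane tcp [  2.1 174.9  71.8] tilt 51.9 y_tool [ 1.    -0.     0.002] w 1.0004797575258284 F [-0.   0.3  0.1] 0.0 j [ 0.61  0.81  1.29 -0.69  1.66  0.79]
```

```bash
python3 -m inch '[0,0,0,0,0,0,0.3, 0,0,0,0,0,0,0, 0,0,0,0,0,0,-0.2, 0,0,0,0,0,0,-0.5, 0,0,0,0,0,0,-1, 0,0,0,0,0,0,-1, 0,0,0,0,0,0,-1, 0,0,0,0,0,0,-1]'; python3 -c "
from h import *
now()"
```

```text
t: 3.25
position: [562.2, 226.7, 71.7]
ee_rot: [0.306, 0.644, 0.628, -0.312]
ft_force: [0.6, 3.2, 2.7]
width: 0.531
finger_force: 64.0
t 3.25 lane tcp [  2.  175.3  71.7] tilt 51.9 y_tool [1.    0.    0.002] w 0.5311734342724282 F [0.6 3.2 2.7] 63.97189021110535 j [ 0.61  0.81  1.29 -0.69  1.66  0.79]
```

```bash
python3 -c "
from h import *
row(2,165,125,52);row(0,138,130,26);row(0,112,130,0);row(0,112,100,0)"
```

```text
[0.002, -0.002, -0.002] [-4.83, 0.01, -2.48] deg 0.2 cm 5.4
[0.002, 0.452, -0.001] [-6.89, -0.19, -0.66] deg 25.9 cm 6.9
[0.002, 0.906, -0.001] [-8.49, -0.19, 1.38] deg 51.9 cm 8.6
[0.002, 0.906, -0.001] [-6.13, -0.2, 3.23] deg 51.9 cm 6.9
```

```bash
python3 -m inch '[0,0,0,-1.6,0,-0.8,-1, 0,0,0,-3.2,0,-1.7,-1, 0,0,0,-4.8,0,-2.5,-1, 0,0.11,0,-5.4,-0.05,-2,-1, 0,0.22,0,-5.9,-0.1,-1.5,-1, 0,0.33,0,-6.4,-0.15,-1.1,-1, 0,0.45,0,-6.9,-0.2,-0.7,-1, 0,0.57,0,-7.3,-0.2,-0.1,-1, 0,0.69,0,-7.7,-0.2,0.4,-1, 0,0.8,0,-8.1,-0.2,0.9,-1, 0,0.906,0,-8.5,-0.2,1.4,-1, 0,0.906,0,-8.5,-0.2,1.4,-1]'; python3 - <<'E'
from h import *
now()
row(0,112,91,0)
im,d=cams.get_image("scene"); cv2.imwrite("pics/s2.png",im[:,:,::-1][130:400,150:550])
E
```

```text
t: 4.45
position: [558.7, 159.1, 131.5]
ee_rot: [0.001, 0.717, 0.697, 0.001]
ft_force: [-0.2, 0.2, -3.8]
width: 0.53
finger_force: 63.4
t 4.45 lane tcp [1.000e-01 1.077e+02 1.315e+02] tilt -0.0 y_tool [ 1.    -0.004  0.003] w 0.5295508028596229 F [-0.2  0.2 -3.8] 63.39475750923157 j [ 0.14  0.2   1.74 -0.    1.19  0.17]
[0.003, -0.0, -0.004] [0.43, -0.02, 4.05] deg 0.3 cm 4.1
```

View pics/s2.png

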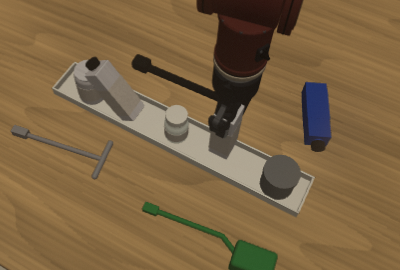

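The crop shows tin_b held upright at (224,140), between the jar at (176,120) and the tub at (280,177). The jar, tub and can have not moved, so I lower it.

```bash
python3 -m inch '[0,0,0,0.2,0,1.5,-1, 0,0,0,0.4,0,2.7,-1, 0,0,0,0.4,0,3.5,-1, 0,0,0,0.4,0,3.8,-1, 0,0,0,0.4,0,3.8,-1]'; python3 -c "
from h import *
now()"
```

```text
t: 5.0
position: [557.6, 168.0, 90.8]
ee_rot: [-0.0, 0.715, 0.699, -0.001]
ft_force: [-2.0, -0.2, 0.7]
width: 0.528
finger_force: 64.0
t 5.0 lane tcp [ -1.2 116.5  90.8] tilt 0.0 y_tool [ 1.     0.002 -0.001] w 0.5277697604072302 F [-2.  -0.2  0.7] 63.97470831871033 j [ 0.16  0.26  1.76 -0.    1.12  0.18]
```

```bash
python3 -m inch '[0,0,0,0,0,0.1,-1, 0,0,0,0,0,0.2,-1, 0,0,0,0,0,0.2,-1, 0,0,0,0,0,0.2,-1]'
```

```text
t: 5.4
position: [557.7, 168.0, 90.8]
ee_rot: [-0.0, 0.715, 0.699, -0.0]
ft_force: [-8.5, 0.5, 12.7]
width: 0.53
finger_force: 65.3
```

```bash
python3 -m inch '[0,0,0,0,0,-0.15,-1, 0,0,0,0,0,-0.15,0.2, 0,0,0,0,0,-0.15,0.5, 0,0,0,0,0,-0.15,1, 0,0,0,0,0,-0.15,1, 0,0,0,0,0,-2,1, 0,0,0,0,0,-6,1, 0,0,0,0,0,-11,1, 0,0,0,0,0,-16,1, 0,0,0,0,0,-16,1]'; python3 - <<'E'
from h import *
now()
c=cams.camera_info("wrist"); im,d=cams.get_image("wrist"); cv2.imwrite("pics/w3.png",im[:,:,::-1])
P,uv=cloud(c,d); q=tolane(P); k=(abs(q[:,0])<40)&(abs(q[:,1]-115)<50)&(abs(q[:,2]-139)<6)
print('tinb top',k.sum(),np.percentile(q[k],[2,50,98],axis=0).round(1).tolist())
row(4,-224,250,-36.4); row(4,-224,183,-36.4)
E
```

```text
t: 6.4
position: [562.8, 167.6, 259.1]
ee_rot: [0.005, 0.716, 0.698, 0.007]
ft_force: [0.6, 0.1, 0.9]
width: 1.004
finger_force: 0.0
t 6.4 lane tcp [  4.  116.3 259.1] tilt -0.1 y_tool [ 1.    -0.     0.017] w 1.003758695856307 F [0.6 0.1 0.9] 0.0 j [ 0.16  0.1   1.61 -0.    1.42  0.18]
tinb top 1745 [[-24.0, 95.4, 134.7], [-1.0, 122.4, 138.5], [20.7, 134.3, 140.0]]
[0.011, 0.634, 0.003] [-33.99, 0.16, 0.45] deg 36.3 cm 34.0
[0.011, 0.634, 0.003] [-34.0, 0.09, 7.15] deg 36.3 cm 34.7
```

View pics/w3.png

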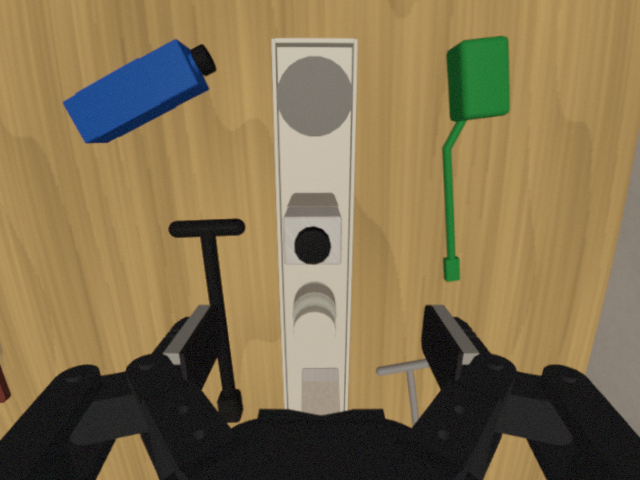

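The wrist view shows tin_b upright, with its cap at (313,245), square in the lane. The jar, tub, float arm and drain key are undisturbed. Next is tin_a.

```bash
python3 -m inch '[0.01,0.1,0,-5,0,0,1, 0.01,0.2,0,-10,0,0,1, 0.01,0.3,0,-15,0,0,1, 0.01,0.4,0,-20,0,0,1, 0.01,0.5,0,-25,0,0.2,1, 0.01,0.6,0,-30,0.1,0.4,1, 0.011,0.634,0,-34,0.16,0.5,1, 0.011,0.634,0,-34,0.2,0.5,1, 0.011,0.634,0,-34,0.2,2.5,1, 0.011,0.634,0,-34,0.2,5,1, 0.011,0.634,0,-34,0.2,7,1, 0.011,0.634,0,-34,0.2,7,1]'; python3 - <<'E'
from h import *
now()
c=cams.camera_info("wrist"); im,d=cams.get_image("wrist"); cv2.imwrite("pics/w4.png",im[:,:,::-1])
row(6,-153,86.4,-36.4)
E
```

```text
t: 7.65
position: [550.3, -170.9, 175.7]
ee_rot: [-0.225, 0.68, 0.663, 0.219]
ft_force: [-0.4, 0.6, -0.3]
width: 0.998
finger_force: 0.0
t 7.65 lane tcp [  -0.3 -222.4  175.7] tilt -36.6 y_tool [ 1.     0.004 -0.015] w 0.99819396733421 F [-0.4  0.6 -0.3] 0.0 j [-0.71  0.41  1.52  0.47  1.65 -0.76]
[-0.012, -0.001, -0.004] [0.19, 0.68, 11.51] deg 0.7 cm 11.5
```

View pics/w4.png

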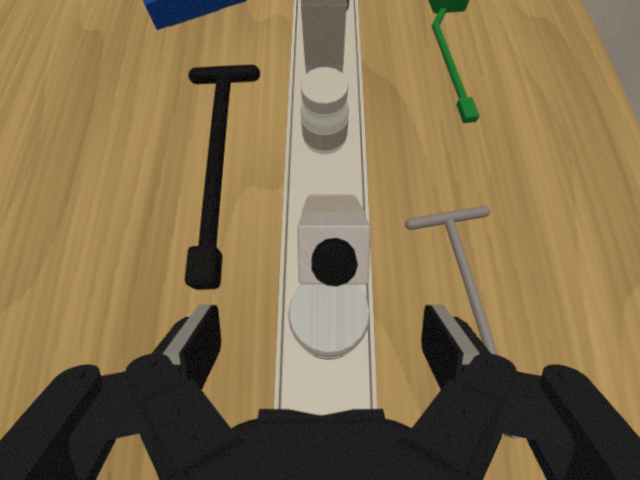

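The wrist view shows tin_a square to the tool. Its cap is at (334,261), about 7 mm to the right of the finger centre (column 321), so I shift 7 mm in +y while advancing.

```bash
python3 -m inch '[-0.01,0,0,0.1,0.7,0.5,1, -0.01,0,0,0.1,0.7,3,1, -0.01,0,0,0.2,0.7,6,1, -0.01,0,0,0.2,0.7,8.5,1, -0.01,0,0,0.2,0.7,10,1, -0.01,0,0,0.2,0.7,11,1, -0.01,0,0,0.2,0.7,11.4,1, -0.01,0,0,0.2,0.7,11.4,1]'; python3 -c "
from h import *
now();row(6.5,-153,86.4,-36.4)"
```

```text
t: 8.5
position: [560.3, -104.2, 89.4]
ee_rot: [-0.217, 0.681, 0.663, 0.223]
ft_force: [-0.3, -0.2, 0.3]
width: 0.998
finger_force: 0.0
t 8.5 lane tcp [   8.  -155.5   89.4] tilt -36.3 y_tool [ 1.    -0.003  0.   ] w 0.998044890760151 F [-0.3 -0.2  0.3] 0.0 j [-0.62  0.46  1.65  0.52  1.45 -0.77]
[0.002, 0.002, -0.002] [0.03, -0.15, 0.39] deg 0.2 cm 0.4
```

Close enough, so I close the gripper.

```bash
python3 -m inch '[0,0,0,0,0,0.2,0.3, 0,0,0,0,0,0.3,0, 0,0,0,0,0,0.3,-0.2, 0,0,0,0,0,0.3,-0.5, 0,0,0,0,0,0.3,-1, 0,0,0,0,0,0.3,-1, 0,0,0,0,0,0.3,-1, 0,0,0,0,0,0.3,-1]'; python3 -c "
from h import *
now();row(7,-148,135,-36.4);row(0,-125,135,-18);row(0,-100,135,0)"
```

```text
t: 9.3
position: [560.2, -102.6, 86.9]
ee_rot: [-0.217, 0.681, 0.663, 0.223]
ft_force: [-0.4, -2.0, 3.0]
width: 0.535
finger_force: 62.1
t 9.3 lane tcp [   7.9 -153.9   86.9] tilt -36.3 y_tool [ 1.    -0.003  0.   ] w 0.535431821339767 F [-0.4 -2.   3. ] 62.12395191192627 j [-0.62  0.46  1.65  0.52  1.44 -0.77]
[0.002, 0.002, -0.002] [3.33, -0.09, -3.53] deg 0.2 cm 4.8
[0.001, -0.319, -0.003] [5.18, -0.8, -2.17] deg 18.3 cm 5.7
[0.001, -0.633, -0.003] [7.19, -0.81, -0.69] deg 36.3 cm 7.3
```

```bash
python3 -m inch '[0,0,0,1.1,0,-1.2,-1, 0,0,0,2.2,0,-2.4,-1, 0,0,0,3.3,-0.1,-3.5,-1, 0,-0.11,0,4,-0.3,-3.1,-1, 0,-0.22,0,4.6,-0.6,-2.6,-1, 0,-0.32,0,5.2,-0.8,-2.2,-1, 0,-0.43,0,5.9,-0.8,-1.7,-1, 0,-0.54,0,6.6,-0.8,-1.2,-1, 0,-0.633,0,7.2,-0.8,-0.7,-1, 0,-0.633,0,7.2,-0.8,-0.7,-1]'; python3 - <<'E'
from h import *
now(); row(0,-100,95,0)
im,d=cams.get_image("side"); cv2.imwrite("pics/s5.png",im[:,:,::-1][100:400,150:550])
E
```

```text
t: 10.3
position: [553.4, -44.7, 136.4]
ee_rot: [0.0, 0.715, 0.699, 0.0]
ft_force: [-0.4, -0.0, -1.7]
width: 0.528
finger_force: 62.0
t 10.3 lane tcp [ -0.3 -96.3 136.4] tilt 0.0 y_tool [1.    0.002 0.001] w 0.5284185309889678 F [-0.4 -0.  -1.7] 61.950416564941406 j [-0.22  0.14  1.8   0.    1.2  -0.2 ]
[0.001, 0.0, 0.002] [-0.37, 0.02, 4.14] deg 0.1 cm 4.2
```

View pics/s5.png

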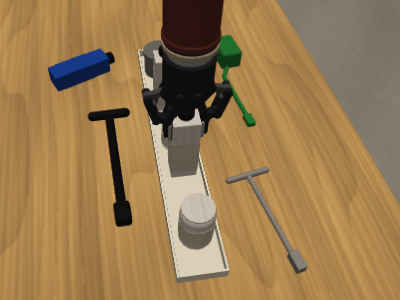

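The crop shows tin_a held upright at (184,150). The can is still standing at (197,215). I lower it.

```bash
python3 -m inch '[0,0,0,-0.2,0,1.5,-1, 0,0,0,-0.3,0,2.7,-1, 0,0,0,-0.3,0,3.5,-1, 0,0,0,-0.3,0,3.9,-1, 0,0,0,-0.3,0,3.9,-1]'
```

```text
t: 10.85
position: [552.6, -51.8, 94.7]
ee_rot: [-0.001, 0.717, 0.697, -0.0]
ft_force: [0.1, 0.6, -2.2]
width: 0.528
finger_force: 62.1
```

```bash
python3 -m inch '[0,0,0,0,0,0.1,-1, 0,0,0,0,0,0.2,-1, 0,0,0,0,0,0.2,-1, 0,0,0,0,0,0.2,-1]'
```

```text
t: 11.25
position: [553.4, -51.2, 93.9]
ee_rot: [-0.0, 0.716, 0.698, 0.0]
ft_force: [0.7, -0.3, -1.9]
width: 0.538
finger_force: 62.2
```

```bash
python3 -m inch '[0,0,0,0,0,0.1,-1, 0,0,0,0,0,0.2,-1, 0,0,0,0,0,0.2,-1, 0,0,0,0,0,0.2,-1]'
```

```text
t: 11.65
position: [553.5, -51.1, 93.7]
ee_rot: [-0.0, 0.716, 0.698, 0.0]
ft_force: [-5.7, 1.1, 11.2]
width: 0.532
finger_force: 63.6
```

Contact. I release and retreat.

```bash
python3 -m inch '[0,0,0,0,0,-0.15,-1, 0,0,0,0,0,-0.15,0.2, 0,0,0,0,0,-0.15,0.5, 0,0,0,0,0,-0.15,1, 0,0,0,0,0,-0.15,1, 0,0,0,0,0,-2,1, 0,0,0,0,0,-6,1, 0,0,0,0,0,-11,1, 0,0,0,0,0,-16,1, 0,0,0,0,0,-16,1]'; python3 - <<'E'
from h import *
now(); L=[]
for n in("side","scene"):
    im,d=cams.get_image(n); L.append(im[130:390,150:550,::-1] if n=="scene" else im[120:380,150:550,::-1])
    P,_=cloud(cams.camera_info(n),d); q=tolane(P)
    for nm,lo,hi,z in(('a',-140,-50,139),('b',70,160,139),('can',-260,-160,93),('jar',-40,40,83),('tub',180,280,62)):
        k=(abs(q[:,0])<45)&(q[:,1]>lo)&(q[:,1]<hi)&(abs(q[:,2]-z)<6)
        if k.sum()>9: print(n,nm,k.sum(),np.percentile(q[k],[2,50,98],axis=0).round().tolist())
cv2.imwrite("pics/f.png",np.vstack(L))
E
```

```text
t: 12.65
position: [557.7, -52.3, 260.9]
ee_rot: [0.006, 0.716, 0.698, 0.004]
ft_force: [1.0, 0.5, 1.0]
width: 1.0
finger_force: 0.0
t 12.65 lane tcp [   4.2 -103.7  260.9] tilt 0.1 y_tool [ 1.    -0.003  0.014] w 1.000418470413439 F [1.  0.5 1. ] 0.0 j [-0.23  0.04  1.67  0.    1.42 -0.21]
side a 374 [[-23.0, -122.0, 134.0], [-5.0, -111.0, 138.0], [21.0, -83.0, 142.0]]
side b 124 [[-6.0, 93.0, 134.0], [11.0, 101.0, 139.0], [23.0, 123.0, 141.0]]
side can 858 [[-21.0, -236.0, 88.0], [4.0, -212.0, 93.0], [29.0, -185.0, 95.0]]
side jar 355 [[-20.0, -20.0, 78.0], [0.0, -1.0, 83.0], [20.0, 20.0, 86.0]]
side tub 26 [[-19.0, 225.0, 59.0], [-8.0, 253.0, 63.0], [1.0, 265.0, 66.0]]
scene a 257 [[-24.0, -119.0, 133.0], [8.0, -92.0, 138.0], [21.0, -81.0, 142.0]]
scene b 305 [[-24.0, 95.0, 134.0], [9.0, 120.0, 138.0], [21.0, 134.0, 142.0]]
scene can 463 [[-22.0, -235.0, 89.0], [3.0, -209.0, 93.0], [27.0, -185.0, 96.0]]
scene jar 369 [[-21.0, -18.0, 78.0], [0.0, 2.0, 83.0], [20.0, 22.0, 86.0]]
scene tub 1042 [[-32.0, 199.0, 58.0], [2.0, 230.0, 62.0], [33.0, 262.0, 65.0]]
```

View pics/f.png

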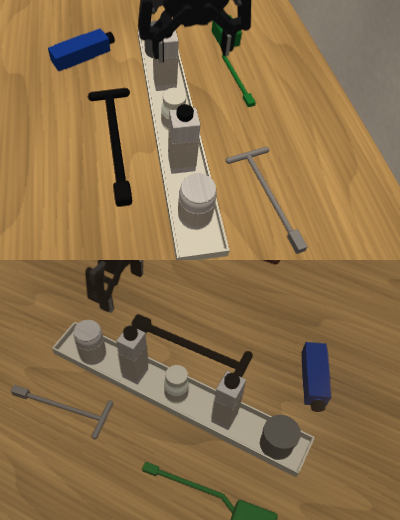

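Both tins stand upright and centred: tin_a's cap is at (131,332) and tin_b's at (232,380) in the lower half. Nothing else has moved, and the arm is clear.

```bash
python3 -c "
from cell import arm
print(arm.finish_job())"
```

```text
the job is handed in; nothing more can be done
None
```

I handed the job in at 12.8 s with both tins upright on the lane floor in their own gaps: tin_a about 102 mm towards -y, tin_b about 115 mm towards +y, both within about 2 mm of the centre line. The can, jar and tub measured where they started and the other items looked unmoved; the hand-in returned no verdict.

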